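# Turn the egg cooker down to keep-warm and take the brown egg out with the tongs

### The job

The eggs are done: turn the egg cooker's dial down to the orange keep-warm mark, then take the hot brown egg out of its seat with the kitchen tongs, leaving the two white eggs sitting in theirs and not touching any egg with the gripper itself. Finish while holding: keep the brown egg clamped between the jaws of the tongs, lifted well clear of the cooker, by about 8 cm.

Things in the scene. Friction and masses are not known exactly. Their poses are not given: they have to be found in the camera images.
- cooker: ivory three-egg cooker, fixed, 130 mm deep (its x) by 317 mm long (y -205 to +112 mm). Origin on its underside below the middle egg; x away from its front, y to its left. Black egg tray, top 58 mm above the worktop, in a steel rim 59 mm high; egg seats (27 mm holes) at x 0, y +70, 0, -70 mm. Panel 57 mm high at the right end, dial at x 0, y -163 mm. Only eggs and dial rise above 59 mm
- dial_grip (a point): middle of the dial's grip, on its upright axis, 75.5 mm above the worktop. The dial is black: a skirt of 48 mm diameter and on it an upright bar grip 44 mm long, 13 mm thick, reaching from 63 to 84.5 mm above the worktop, with a white line on its pointing half. This point's x axis runs along the bar towards the pointer
- dial (a joint): dial angle (rad), growing clockwise seen from above. Five detents 0.45 apart: 0 off (white ring mark), 0.45 keep warm (large orange dot), 0.90, 1.35, 1.80 cooking (white dots, small to larger). At 0.90 the pointer points along the cooker's +x. Leaving a detent takes about 0.07 N m; released, the dial is drawn into the nearest one. Stops just beyond 0 and 1.80. It starts at a cooking setting
- egg_brown: brown egg, 55 mm high and 44 mm in diameter, about 60 g, standing blunt end down in one of the three seats (any of them), its top 108 mm above the worktop. Origin at its lower end, z towards its pointed end; it may turn about z
- egg_brown_center (a point): middle of the brown egg where it is widest (44 mm), on its axis 22 mm above its lower end; 75 mm above the worktop while seated
- egg_white_center (a point): the same point of one white egg (same size and seating as the brown one)
- egg_white2_center (a point): the same point of the other white egg
- tongs: spring kitchen tongs of steel with red silicone sleeves, about 265 mm long, 120 g, lying on their edges on the worktop so that the arms open sideways. Origin under the pivot, x towards the jaws, y left, z up. Heights above the underside: bars 2 to 20 mm, sleeves 0 to 22 mm, jaws 0 to 24 mm
- tongs_grip (a point): where to grip: between the two sleeves, 105 mm from the pivot along x and 11 mm above the underside. The sleeves run from 70 to 140 mm from the pivot and measure about 43 mm over their outer faces when open; squeeze them across (along y): 2 to 6 mm to carry the tongs with the jaws still open wider than an egg. With the jaws closed on an egg it is about 29 mm
- tongs_tip (a point): middle between the two cupped jaws, 205 mm from the pivot along x and 12 mm above the underside. The jaws run from 186 to 226 mm from the pivot, are 24 mm high, and when open stand 63 to 71 mm apart inside and 77 mm over their outsides
- tongs_left (a joint): closing angle (rad) of the left arm about the pivot, 0 open (it springs back by itself) to 0.16; with both arms alike the jaws touch an egg at about 0.065. Squeezing the sleeves takes 6 N to start and 8 N at an egg, beyond which about half of the squeeze presses on the egg
- tongs_right (a joint): the same for the right arm
- jaw_left: cupped steel jaw at the end of the left arm; its origin lies at the pivot, like that of the tongs, and turns with the arm
- jaw_right: cupped steel jaw at the end of the right arm, likewise

How it is judged:
By the outcome, as a careful person would: the job done as asked, in the order asked, and still so for the second after the job is handed in, while the arm keeps its last pose, push and grip.
It also fails if it takes over 61 s, if anything falls off the work surface, if the arm or the gripper's body presses on something with over 40 N, if the wrist force passes 120 N, or if a joint passes its speed limit or range.

### The arm

A 7-joint arm with a two-finger parallel gripper is mounted at the origin on a cart in front of the work surface, level with it; the furniture and walls round the work are solid. World frame = base frame: x ahead of the robot, y to its left, z up, the work surface at z = 0. Lengths are in m, angles in rad, forces in N, time in s.
With the tool pointing down it reaches from about 0.425 to 0.925 m from the base axis. Payload 6.8 kg.
Tool frame: the origin (TCP) lies midway between the tips of the shut fingers; the grasp point (between the pads) lies 19 mm behind it; z points along the fingers, y is the line along which they close (so a half turn about z gives the same grasp; the last joint's range is limited). The gripper opens to 85 mm and grips with 20 to 120 N. Pads are 22 mm wide; open, the fingers measure 114 mm over their backs; the gripper's body (76 mm by 85 mm) begins 54 mm behind the grasp point. The pads swing forward as they close: fully open they stand 13 mm farther back than shut.
Start: joints at [1.096, 0.477, 0.022, 1.555, -0.011, 1.109, -0.083], TCP at [0.242, -0.63, 0.231] pointing down, gripper open.
Joint ranges: [-2.96, 2.96], [-0.34, 2.1], [-1.41, 1.46], [0.24, 2.44], [-1.37, 4.51], [0.17, 1.92], [-2.96, 2.96]. Speed limits (rad/s): [2.39, 2.39, 3.14, 3.14, 3.14, 3.14, 3.14].

### API

Orientations are given as a rotation vector (axis times angle).
In Python, from bench import manip, capture, calibration, outline_of, place_of gives the robot as it stands. The module is installed in compiled form; this text tells all that it offers.
- The arm moves only by the shell command python3 -m crank 'ROWS'. ROWS is JSON, one flat list of numbers, 7 for each row, row after row: the turn, a rotation vector about the world's x, y, z in degrees, then the shift along the world's x, y, z in m, then the finger opening in m, from 0 to 0.0854. In form: [ax, ay, az, tx, ty, tz, hand, ax, ay, az, tx, ty, tz, hand, ...]. A call has 1 to 12 rows; each row shifts and turns the commanded pose from where the row before left it; what a row does not reach is not made up. A row lasts 1/8 s, in which the tool goes at most 62.5 mm and 10.7 degrees, less where a joint would pass 70% of its speed; a pose out of reach is approached as far as the arm can. A call is refused whole if a number of a shift passes 0.0625 or a number of a turn 10.7, either way. A call with a gripper value outside its range is refused whole. The fingers move at their own pace and stop on an object; the grip force is fixed at half the most. Time passes only in rows, so rows that do not move let the fingers close. It gives the time, the measured TCP pose, the force, the opening and the grip force at its end, in the units of the state.
- manip.observe(): the state, without advancing time (a new reading comes with each control period).
- capture(name): name is "side" or "top" or "wrist"; returns the picture (400x640x3 uint8, red, green, blue); there is no depth.
- calibration(name): a dict with "camera_matrix" (3x3 intrinsics, pixels), "R" (3x3) and "t" (3): a world point X has camera coordinates R X + t. Camera axes: x right, y down, z forward; pixel columns grow to the right and rows downward; lengths in m; the calibration is good to about 2 mm. A picture is of the moment at which its call begins: read the wrist's pose just before it. calibration takes no time and is no camera call; for the wrist camera it gives the pose at the moment of the call.
- manip.sign_off(): hands the job in; it is judged then, once.
Trained networks look in the newest picture that a camera, given by its name, has taken for a name from the list of things; names that differ only in an ending like _2 or _b are one class to them, and where a whole thing is asked for, a point or a joint stands for the part that bears it (a point fixed in the world has none). Each returns a list of dicts, best first, with "score" (0 to 1); they miss things now and then, are a little off and sometimes report something else, mostly with a low value. They report only what shows in the picture. A call takes as long as a camera call.
- outline_of(label, camera): "region" (400x640 bool, what is visible of it) and "at" ([row, column] in pixels, amid what is visible of it).
- place_of(label, camera): "at" ([row, column] in pixels: a listed point, or the origin of a listed thing).
The state is a dict: "time": time; "qpos": joint angles; "qd": joint speeds; "effort": joint torques, N m; "eef_pos": TCP position; "tool_rot": TCP orientation; "wrist_force": force on the tool from outside, world axes, zero at the start; "torque": the same for the moment, N m; "gripper_width": finger opening in m; "gripper_force": force on a finger pad.
Only numpy, scipy, OpenCV 4.12 (cv2) and the standard library are available. Lean on these libraries where they do the work, as an engineer would, in place of code of your own. Each camera call takes 0.05 s, during which the arm holds its last target. There are 200 camera calls.

## Working session

There is one attempt and no reset: what is moved stays moved. The work goes in short steps, Python scripts to look and compute and a shell command to move; the robot and the scene stay as the last step left them, time stands still between calls to the robot, and variables do not carry over. Pictures are saved under pics/ and viewed, at most 10 in all, crops included, and the job is handed in when it is done.

```bash
mkdir -p pics; cat > h.py <<'E'
import numpy as np, cv2
from bench import manip, capture, calibration, outline_of, place_of
def P(c):
    return c["camera_matrix"]@np.c_[c["R"],c["t"]]
def proj(c,X):
    p=P(c)@np.r_[X,1]; return p[1]/p[2],p[0]/p[2]  # row,col
def onz(c,at,z):
    K=np.array(c["camera_matrix"]);R=np.array(c["R"]);t=np.array(c["t"])
    d=R.T@np.linalg.inv(K)@[at[1],at[0],1]; o=-R.T@t
    return o+d*(z-o[2])/d[2]
def tri(cs,ats):
    A=[]
    for c,a in zip(cs,ats):
        p=P(c); A+= [a[1]*p[2]-p[0], a[0]*p[2]-p[1]]
    A=[r/np.linalg.norm(r[:3]) for r in A]
    A=np.array(A); X=np.linalg.lstsq(A[:,:3],-A[:,3],rcond=None)[0]
    return X,[np.round(np.array(proj(c,X))-a,1) for c,a in zip(cs,ats)]
def save(n,im): cv2.imwrite("pics/"+n,im[...,::-1])
E
python3 - <<'E'
from h import *
np.set_printoptions(precision=4,suppress=True)
s=manip.observe();print(s["time"],s["eef_pos"],s["tool_rot"],s["gripper_width"])
ims={n:capture(n) for n in("side","top","wrist")}
for n in ims: save(n+"0.png",ims[n]); c=calibration(n);print(n,np.array(c["camera_matrix"])[0,0],-np.array(c["R"]).T@c["t"],np.array(c["R"])[2])
cs={n:calibration(n) for n in("side","top")}
H=dict(cooker=0,dial_grip=.0755,egg_brown_center=.075,egg_white_center=.075,tongs_grip=.011,tongs_tip=.012,tongs=0)
for l in H:
    r={n:place_of(l,n) for n in cs}
    for n in cs: print(l,n,[(np.round(d["at"],1),round(d["score"],2),onz(cs[n],d["at"],H[l])[:2]) for d in r[n][:3]])
    if r["side"] and r["top"]: print("  tri",*tri([cs["side"],cs["top"]],[r["side"][0]["at"],r["top"][0]["at"]]))
print(manip.observe()["time"])
a=np.vstack([ims["side"],ims["top"]]);save("both0.png",cv2.resize(a,(480,600),interpolation=cv2.INTER_AREA))
E
```

```text
0.0 [ 0.2418 -0.6296  0.2303] [-3.0872 -0.5726  0.0008] 0.0853639640021329
side 471.49967127828194 [0.18   0.7778 0.5428] [ 0.3212 -0.8464 -0.4247]
top 396.0535992713911 [ 0.3604 -0.1266  0.9191] [ 0.1922 -0.0032 -0.9814]
wrist 342.4224587029104 [ 0.3124 -0.6033  0.3732] [-0.2756 -0.1048 -0.9555]
cooker side [(array([262. , 242.3]), 0.83, array([0.6276, 0.0675]))]
cooker top [(array([164.1, 235.3]), 0.87, array([0.626 , 0.0675])), (array([152.5, 221.7]), 0.67, array([0.6549, 0.1016]))]
  tri [0.6267 0.0677 0.0001] [array([0.1, 0.3]), array([-0.3, -0.1])]
dial_grip side [(array([203.2, 283. ]), 0.64, array([ 0.6  , -0.075]))]
dial_grip top [(array([163.1, 297.4]), 0.81, array([ 0.6074, -0.0855]))]
  tri [ 0.6072 -0.0857  0.0698] [array([-0.2, -0.8]), array([0.8, 0.2])]
egg_brown_center side [(array([245.7, 217.4]), 0.61, array([0.6372, 0.1344]))]
egg_brown_center top [(array([152.1, 193.3]), 0.55, array([0.6314, 0.1461]))]
  tri [0.6297 0.1441 0.0819] [array([0.1, 0.3]), array([-0.2, -0.1])]
egg_white_center side [(array([216.5, 255.1]), 0.83, array([0.6278, 0.0037]))]
egg_white_cente
[... 262 characters left out ...]
))]
tongs_grip top [(array([214.1, 410.8]), 0.75, array([ 0.505 , -0.3474])), (array([156.8, 222.5]), 0.27, array([0.6407, 0.0965]))]
  tri [ 0.5104 -0.3432  0.0216] [array([0.4, 2.7]), array([-3. , -0.8])]
tongs_tip side [(array([178.1, 331.9]), 0.79, array([ 0.5974, -0.3898])), (array([232.4, 241. ]), 0.42, array([ 0.6808, -0.021 ]))]
tongs_tip top [(array([171.1, 431.2]), 0.96, array([ 0.6083, -0.3997]))]
  tri [ 0.6059 -0.4022  0.0066] [array([-0.3, -1.3]), array([1.6, 0.4])]
tongs side [(array([204.1, 380.9]), 0.75, array([ 0.4299, -0.3028]))]
tongs top [(array([246.6, 384.2]), 0.9, array([ 0.4304, -0.2854]))]
  tri [ 0.4277 -0.2842  0.0092] [array([-0.1, -0.8]), array([0.9, 0.2])]
0.85
```

View pics/top0.png

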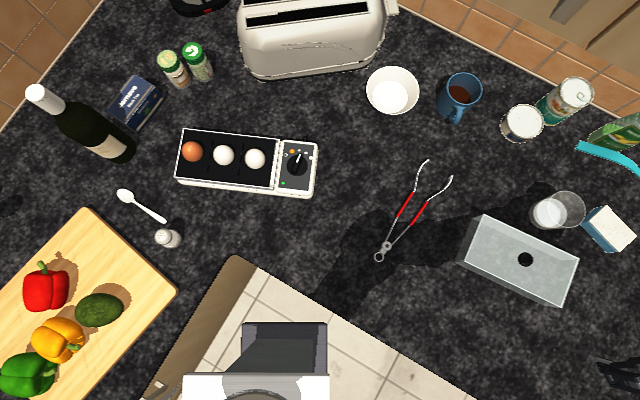

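View pics/side0.png

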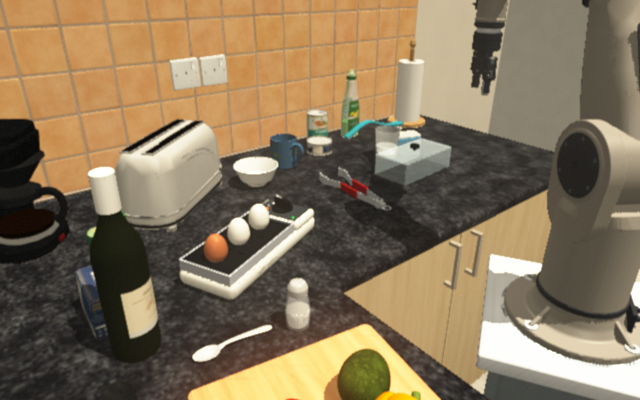

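The top view shows the brown egg leftmost on the cooker at px (193,152), the white eggs at (224,155) and (255,159), and the dial at (297,162). The tongs run from the pivot at (380,256) to the jaws at (440,170). The side view agrees with this. The triangulated heights and spacings match the given sizes. The cooker yaw is about -6° and the tongs yaw about -33°. I'm moving over the dial for a close view.

```bash
python3 -m crank '[0,0,-4.4,0.0304,0.0453,0,0.06,0,0,-4.4,0.0304,0.0453,0,0.06,0,0,-4.4,0.0304,0.0453,0,0.06,0,0,-4.4,0.0304,0.0453,0,0.06,0,0,-4.4,0.0304,0.0453,0,0.06,0,0,-4.4,0.0304,0.0453,0,0.06,0,0,-4.4,0.0304,0.0453,0,0.06,0,0,-4.4,0.0304,0.0453,0,0.06,0,0,-4.4,0.0304,0.0453,0,0.06,0,0,-4.4,0.0304,0.0453,0,0.06,0,0,-4.4,0.0304,0.0453,0,0.06,0,0,-4.4,0.0304,0.0453,0,0.06]'
cat > look.py <<'E'
import sys; from h import *
np.set_printoptions(precision=4,suppress=True)
from scipy.spatial.transform import Rotation as Ro
s=manip.observe(); Rm=Ro.from_rotvec(s["tool_rot"]).as_matrix()
print(s["time"],s["eef_pos"],"toolx deg",np.degrees(np.arctan2(Rm[1,0],Rm[0,0])),"z",Rm[:,2],s["gripper_width"],s["gripper_force"],s["wrist_force"],s["qpos"])
c=calibration("wrist"); save(sys.argv[1],capture("wrist"))
for a in sys.argv[2:]:
    l,z=a.split(":"); 
    for d in place_of(l,"wrist")[:3]: print(l,np.round(d["at"],1),round(d["score"],2),onz(c,d["at"],float(z)))
E
python3 look.py w1.png dial_grip:.0755 egg_white_center:.075 egg_brown_center:.075 cooker:0
```

```text
time: 2.35
eef_pos: [0.6078, -0.0851, 0.2316]
tool_rot: [3.02, -0.864, 0.001]
wrist_force: [0.6, -0.3, 0.6]
gripper_width: 0.0601
gripper_force: 0.0
2.35 [ 0.6078 -0.0851  0.2316] toolx deg -31.94323350537638 z [ 0.0005 -0.0002 -1.    ] 0.06008810635683297 0.0 [ 0.6119 -0.2648  0.603 ] [ 0.0926  0.3781 -0.0721  1.705   0.0307  1.059  -2.1177]
dial_grip [188.4 315.9] 0.88 [ 0.6053 -0.0862  0.0755]
egg_white_center [231.4 223.9] 0.89 [0.6154 0.0089 0.075 ]
egg_white_center [189.7 316.8] 0.64 [ 0.6037 -0.0862  0.075 ]
egg_brown_center [287.6  98.3] 0.9 [0.6329 0.1495 0.075 ]
egg_brown_center [232.3 187.1] 0.28 [0.6329 0.0387 0.075 ]
cooker [231.8 186.1] 0.89 [0.6243 0.0803 0.    ]
```

View pics/w1.png

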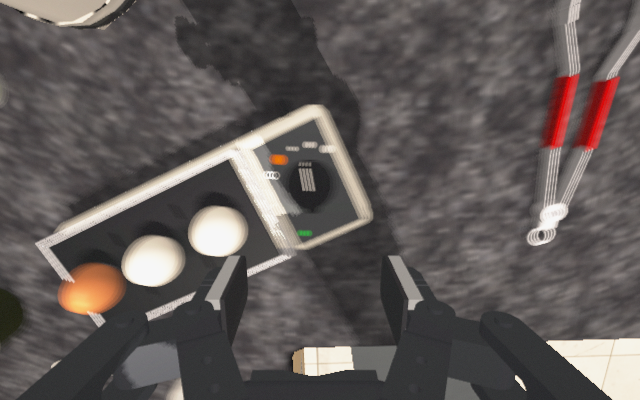

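The wrist view is blurred because the arm was still moving. It shows the dial at (311,187), with the orange mark at (279,160) and the pointer line near (307,178). I'll retake it at rest and rectify the dial plane to measure the pointer angle.

```bash
python3 -m crank '[0,0,0,0,0,0,0.06,0,0,0,0,0,0,0.06]' | head -2
cat > rect.py <<'E'
import sys; from h import *
def rect(c,im,cen,z,half=.05,n=400):
    X=[[cen[0]+a*half,cen[1]+b*half,z] for a,b in((1,1),(1,-1),(-1,-1),(-1,1))]
    src=np.float32([proj(c,x)[::-1] for x in X]); dst=np.float32([[0,0],[n,0],[n,n],[0,n]])
    return cv2.warpPerspective(im,cv2.getPerspectiveTransform(src,dst),(n,n))
E
python3 look.py w2.png dial_grip:.0755 egg_white_center:.075 egg_brown_center:.075 cooker:0 tongs_grip:.011 tongs_tip:.012 tongs:0
python3 - <<'E'
from rect import *
c=calibration("wrist");im=capture("wrist")
save("dial.png",np.hstack([rect(c,im,(.606,-.086),.0845),rect(c,im,(.606,-.086),.057)]))
r=rect(c,im,(.606,-.086),.0845).astype(int);w=r.min(2)>150
yy,xx=np.nonzero(w&(np.hypot(*(np.indices(w.shape)-200))<85)); 
print(len(xx),.606+(200-yy.mean())/4000,-.086+(200-xx.mean())/4000)
if len(xx)>5:
    v=np.linalg.eigh(np.cov(np.c_[200-yy,200-xx].T))[1][:,1];print(np.degrees(np.arctan2(v[1],v[0])))
E
```

```text
time: 2.85
eef_pos: [0.6064, -0.088, 0.2315]
2.85 [ 0.6064 -0.088   0.2315] toolx deg -31.907364675731515 z [ 0.     -0.0005 -1.    ] 0.05958818565072406 0.0 [ 0.4906 -0.4863  0.1471] [ 0.0968  0.3769 -0.0712  1.7071  0.0306  1.0586 -2.1121]
dial_grip [191.2 309.4] 0.7 [ 0.6047 -0.0829  0.0755]
egg_white_center [233.3 220.6] 0.61 [0.614  0.0096 0.075 ]
egg_brown_center [287.4  91.1] 0.88 [0.6352 0.1523 0.075 ]
cooker [232.4 180.5] 0.89 [0.6255 0.0833 0.    ]
tongs_grip [110.7 575.6] 0.89 [ 0.5187 -0.3501  0.011 ]
tongs [205.7 541.6] 0.69 [ 0.4329 -0.2883  0.    ]
765 0.6159565359477124 -0.08850065359477123
158.29402868275105
```

View pics/dial.png

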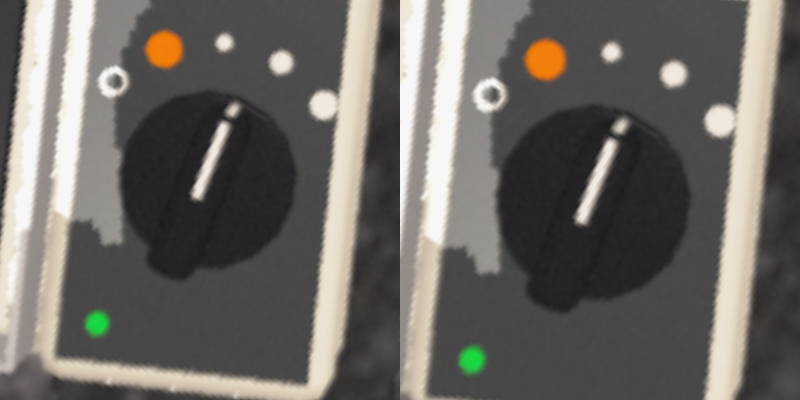

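The rectified view (up = +x) shows the pointer aimed at the fourth mark, with its line from (195,197) to (228,122), so the setting is 1.35. The orange dot lies at about +21° of world yaw. I'm descending with the pads along the bar and gripping it.

```bash
python3 -m crank '[0,0,2,0,0.0025,-0.04,0.045,0,0,2,0,0,-0.04,0.045,0,0,0,0,0,-0.04,0.045,0,0,0,0,0,-0.03,0.045,0,0,0,0,0,-0.0135,0.045,0,0,0,0,0,0,0.045]'; python3 -m crank '[0,0,0,0,0,0,0.008,0,0,0,0,0,0,0.008,0,0,0,0,0,0,0.008,0,0,0,0,0,0,0.008,0,0,0,0,0,0,0.008,0,0,0,0,0,0,0.008]'
```

```text
time: 4.05
eef_pos: [0.6066, -0.0839, 0.0674]
tool_rot: [3.05, -0.754, -0.002]
wrist_force: [0.4, 0.5, 0.8]
gripper_width: 0.045
gripper_force: 0.0
time: 4.8
eef_pos: [0.6073, -0.0847, 0.0694]
tool_rot: [3.049, -0.755, 0.002]
wrist_force: [-2.6, -0.4, 5.0]
gripper_width: 0.0115
gripper_force: 59.9
```

```bash
python3 -m crank '[0,0,8,0,0,0.0015,0.008,0,0,8,0,0,0,0.008,0,0,8,0,0,0,0.008,0,0,8,0,0,0,0.008,0,0,8,0,0,0,0.008,0,0,8,0,0,0,0.008,0,0,0,0,0,0,0.008]'; python3 - <<'E'
from h import *
s=manip.observe(); print(s["torque"],s["qpos"])
E
python3 -m crank '[0,0,0,0,0,0,0.045,0,0,0,0,0,0,0.045,0,0,0,0,0,0,0.045,0,0,0,0,0,0.05,0.045,0,0,0,0,0,0.05,0.045,0,0,0,0,0,0.05,0.045,0,0,0,0,0,0,0.045,0,0,0,0,0,0,0.045]'
python3 look.py w3.png dial_grip:.0755 egg_white_center:.075 egg_brown_center:.075 cooker:0 tongs_grip:.011 tongs_tip:.012 tongs:0
python3 - <<'E'
from rect import *
c=calibration("wrist");im=capture("wrist")
save("dial2.png",np.hstack([rect(c,im,(.606,-.086),.0845),rect(c,im,(.606,-.086),.057)]))
E
```

```text
time: 5.68
eef_pos: [0.6072, -0.0838, 0.0695]
tool_rot: [-3.093, -0.549, -0.002]
wrist_force: [2.0, 0.7, -4.2]
gripper_width: 0.0114
gripper_force: 59.7
[ 0.29907089 -0.41177845 -0.04908378] [ 0.25486779  0.58288183 -0.29349903  1.81793521  0.2290192   0.77292366
 -1.37690117]
time: 6.68
eef_pos: [0.6064, -0.0841, 0.219]
tool_rot: [3.093, 0.551, -0.001]
wrist_force: [0.5, 0.0, -0.9]
gripper_width: 0.0447
gripper_force: 0.0
6.675 [ 0.6064 -0.0841  0.219 ] toolx deg 20.199266244898656 z [-0.0005 -0.0003 -1.    ] 0.04473348904047789 0.0 [ 0.4512  0.0049 -0.8966] [ 0.2894  0.4082 -0.3331  1.7065  0.1503  1.0525 -1.3114]
dial_grip [189.3 314.5] 0.96 [ 0.6072 -0.0851  0.0755]
dial_grip [101.7 168.4] 0.45 [0.6347 0.0497 0.0755]
egg_white_center [140.9 212.5] 0.68 [0.6167 0.0085 0.075 ]
egg_brown_center [59.1 41.6] 0.73 [0.6317 0.1493 0.075 ]
tongs_grip [319.3 496.4] 0.57 [ 0.516  -0.3509  0.011 ]
tongs [101.2 166. ] 0.62 [0.6231 0.0807 0.    ]
```

View pics/dial2.png

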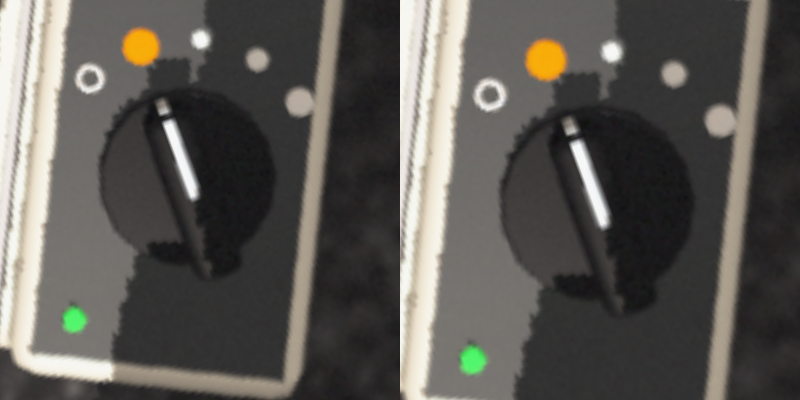

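View pics/w3.png

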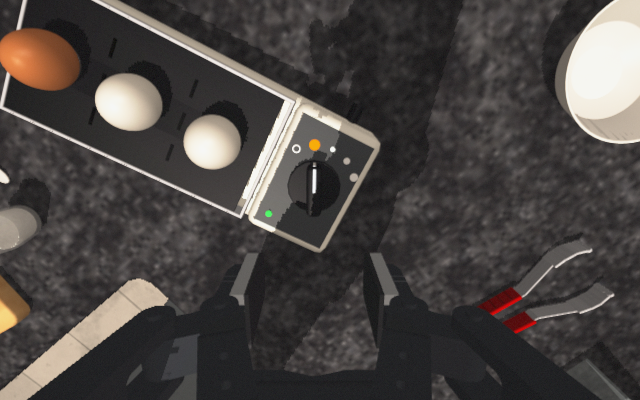

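The pointer now aims straight at the orange dot; in the wrist view the line at (314,180) points to the dot at (314,145). The eggs are undisturbed. Next I'm moving over the tongs.

```bash
python3 -m crank '[0,0,-9,-0.0145,-0.0435,0,0.0854,0,0,-9,-0.0145,-0.0435,0,0.0854,0,0,-9,-0.0145,-0.0435,0,0.0854,0,0,-9,-0.0145,-0.0435,0,0.0854,0,0,-9,-0.0145,-0.0435,0,0.0854,0,0,-8.5,-0.0145,-0.0435,0,0.0854,0,0,0,0,0,0,0.0854,0,0,0,0,0,0,0.0854,0,0,0,0,0,0,0.0854]'
python3 look.py w4.png tongs_grip:.011 tongs_tip:.012 tongs:0
python3 - <<'E'
from rect import *
c=calibration("wrist");im=capture("wrist")
a=rect(c,im,(.52,-.34),.022,.13,560);cv2.line(a,(280,0),(280,560),(0,255,0),1);cv2.line(a,(0,280),(560,280),(0,255,0),1)
save("t4.png",a)
hsv=cv2.cvtColor(a,cv2.COLOR_RGB2HSV);m=((hsv[...,1]>170)&(hsv[...,2]>60)&((hsv[...,0]<8)|(hsv[...,0]>172))).astype(np.uint8)
n,l,st,ce=cv2.connectedComponentsWithStats(m)
for i in range(1,n):
    if st[i,4]>200:
        yy,xx=np.nonzero(l==i);v=np.linalg.eigh(np.cov(np.c_[-yy,-xx].T))[1][:,1]
        print(st[i,4],.52+(280-ce[i,1])*.26/560,-.34+(280-ce[i,0])*.26/560,np.degrees(np.arctan2(v[1],v[0])))
E
```

```text
time: 8.25
eef_pos: [0.5208, -0.3432, 0.2192]
tool_rot: [-3.011, 0.895, -0.0]
wrist_force: [0.8, 0.3, -0.3]
gripper_width: 0.0854
gripper_force: 0.0
8.25 [ 0.5208 -0.3432  0.2192] toolx deg -33.10431940623113 z [ 0.0003  0.0009 -1.    ] 0.0854489763367957 0.0 [ 0.8322  0.2576 -0.3268] [ 0.5306  0.4058 -0.0627  1.6934  0.0275  1.0434 -1.6895]
673 0.5464173742305243 -0.34724368499257063 148.9173341451929
479 0.5281545630778408 -0.3345332538025649 148.3241614637564
496 0.5273452620967742 -0.3805660282258065 139.4108292342144
607 0.5097887738291363 -0.3226179689338668 145.46002890130654
1384 0.4994291907514451 -0.3599948131709331 143.44252365996044
```

View pics/t4.png

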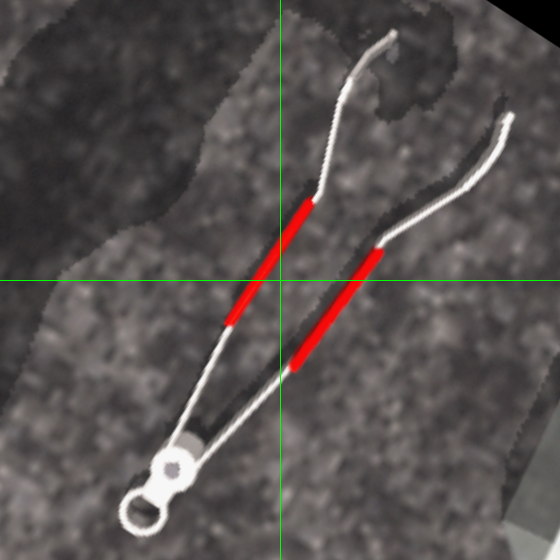

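The rectified view (up = +x) shows the pivot at (172,469), the sleeve middles at (271,262) and (337,308), and the jaw ends at (394,34) and (510,116). That puts the grip point at (0.518, -0.351) with yaw -35.4°. The 43 mm sleeve width and 224 mm length match the text. I'm descending to grip them.

```bash
python3 -m crank '[0,0,-2.3,-0.003,-0.0075,-0.05,0.0854,0,0,0,0,0,-0.05,0.0854,0,0,0,0,0,-0.05,0.0854,0,0,0,0,0,-0.04,0.0854,0,0,0,0,0,-0.02,0.0854,0,0,0,0,0,-0.003,0.0854,0,0,0,0,0,0,0.0854]'; python3 -m crank '[0,0,0,0,0,0,0.06,0,0,0,0,0,0,0.05,0,0,0,0,0,0,0.044,0,0,0,0,0,0,0.0385,0,0,0,0,0,0,0.0385,0,0,0,0,0,0,0.0385,0,0,0,0,0,0,0.0385]'
```

```text
time: 9.38
eef_pos: [0.5179, -0.3531, 0.0076]
tool_rot: [2.991, -0.96, 0.003]
wrist_force: [0.1, 0.1, -0.2]
gripper_width: 0.0855
gripper_force: 0.0
time: 10.25
eef_pos: [0.5177, -0.3529, 0.0075]
tool_rot: [2.991, -0.96, 0.003]
wrist_force: [-0.8, 1.0, 6.8]
gripper_width: 0.0387
gripper_force: 8.2
```

```bash
python3 -m crank '[0,0,0,0,0,0.015,0.0385,0,0,0,0,0,0.03,0.0385,0,0,0,0,0,0.04,0.0385,0,0,0,0,0,0.04,0.0385,0,0,0,0,0,0.03,0.0385,0,0,0,0,0,0.015,0.0385,0,0,0,0,0,0,0.0385]'; python3 -m crank '[0,0,1,0,0.02,0,0.0385,0,0,2.4,0.001,0.04,0,0.0385,0,0,2.8,0.001,0.05,0,0.0385,0,0,2.8,0.001,0.05,0,0.0385,0,0,2.8,0.001,0.05,0,0.0385,0,0,2.8,0.001,0.05,0,0.0385,0,0,2.8,0.001,0.05,0,0.0385,0,0,2.8,0.002,0.05,0,0.0385,0,0,2.8,0.002,0.05,0,0.0385,0,0,2.8,0.002,0.05,0,0.0385,0,0,2.4,0.002,0.035,0,0.0385,0,0,1,0,0.015,0,0.0385]'; python3 -m crank '[0,0,0,0,0,0,0.0385,0,0,0,0,0,0,0.0385]'
python3 look.py w5.png egg_brown_center:.075 egg_white_center:.075 tongs_tip:.185 tongs_grip:.19
python3 - <<'E'
from h import *
for n in("side","top"): save(n+"5.png",capture(n))
cs=[calibration(n) for n in("side","top")]
for l in("tongs_tip","tongs_grip","egg_brown_center"):
    r=[place_of(l,n) for n in("side","top")]
    print(l,[[(np.round(d["at"]),round(d["score"],2)) for d in x] for x in r])
    if all(r): print(*tri(cs,[x[0]["at"] for x in r]))
E
```

```text
time: 11.12
eef_pos: [0.5171, -0.3528, 0.1771]
tool_rot: [2.991, -0.96, 0.002]
wrist_force: [0.5, 0.8, -0.5]
gripper_width: 0.0387
gripper_force: 5.8
time: 12.62
eef_pos: [0.5289, 0.1606, 0.1751]
tool_rot: [-3.137, 0.166, 0.004]
wrist_force: [0.1, -0.8, -0.9]
gripper_width: 0.0387
gripper_force: 5.8
time: 12.88
eef_pos: [0.5307, 0.1554, 0.1758]
tool_rot: [3.135, -0.179, -0.001]
wrist_force: [-0.2, 0.1, -0.8]
gripper_width: 0.0387
gripper_force: 5.8
12.875 [0.5307 0.1554 0.1758] toolx deg -6.530342765171278 z [-0.0009 -0.0015 -1.    ] 0.038715176444326704 5.763550847768784 [-0.2301  0.1414 -0.8068] [-0.1211  0.3628 -0.3428  1.8858  0.1517  0.9195 -2.2205]
egg_brown_center [ 57.7 304.6] 0.7 [0.6317 0.1494 0.075 ]
egg_white_center [ 57.3 517.3] 0.92 [0.6161 0.0103 0.075 ]
tongs_tip [[(array([207., 210.]), 0.89)], [(array([134., 174.]), 0.57)]]
[0.63443933 0.15556933 0.16959723] [array([-0.8, -2. ]), array([1.8, 0.7])]
tongs_grip [[(array([233., 236.]), 0.67)], [(array([188., 166.]), 0.67)]]
[0.54787144 0.18149927 0.1414027 ] [array([2.5, 8. ]), array([-6.4, -2.7])]
egg_brown_center [[(array([248., 215.]), 0.94)], [(array([151., 192.]), 0.75)]]
[0.63358802 0.14744754 0.0776734 ] [array([0.2, 0.4]), array([-0.3, -0.1])]
```

View pics/w5.png

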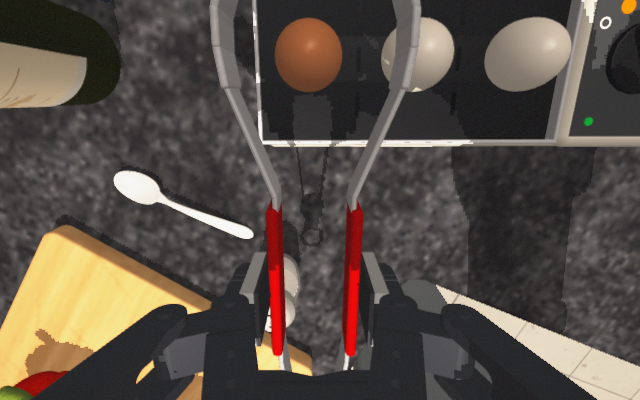

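The wrist view shows the tongs held straight, with bars at columns ~222 and ~410 in the top rows. The brown egg at (308,55) is centred between them and the white eggs at (418,55) and (527,52) are outside. Before descending I'll check the jaw height and centring numerically.

```bash
python3 - <<'E'
from h import *
np.set_printoptions(precision=4,suppress=True)
c=calibration("wrist")
for row,l,r in((10,208,420),(10,234,402),(200,275,354)):
    print([onz(c,(row,x),.189)[:2] for x in(l,r)],onz(c,(row,(l+r)/2),.189)[:2])
s=manip.observe();e=s["eef_pos"]
a=np.radians(-6.5);u=np.array([np.cos(a),np.sin(a),0])
tip=np.array(e)+.1*u; tip[2]=e[2]-.0075+.012; print("pred tip",tip)
for n in("side","top"):
    cc=calibration(n);capture(n)
    for l,sg in(("jaw_left",1),("jaw_right",-1)):
        pred=tip+sg*.031*np.array([-u[1],u[0],0])
        for d in outline_of(l,n)[:2]:
            ys,xs=np.nonzero(d["region"]);print(n,l,round(d["score"],2),"rows",ys.min(),ys.max(),"cols",xs.min(),xs.max(),np.round([ys.mean(),xs.mean()]),"pred",np.round(proj(cc,pred)),"tipend top/bot",[np.round(proj(cc,pred+.021*u+[0,0,h])) for h in(.012,-.012)])
print(manip.observe()["time"])
E
```

```text
[array([0.6382, 0.1812]), array([0.6303, 0.1099])] [0.6343 0.1456]
[array([0.6372, 0.1725]), array([0.631, 0.116])] [0.6341 0.1442]
[array([0.5694, 0.1683]), array([0.5659, 0.1372])] [0.5677 0.1528]
pred tip [0.6302 0.1462 0.1808]
side jaw_left 0.49 rows 196 214 cols 191 210 [206. 201.] pred [205. 200.] tipend top/bot [array([196., 190.]), array([209., 191.])]
side jaw_right 0.73 rows 185 199 cols 213 232 [191. 222.] pred [192. 223.] tipend top/bot [array([184., 213.]), array([195., 214.])]
top jaw_right 0.49 rows 126 147 cols 190 196 [137. 193.] pred [138. 192.] tipend top/bot [array([125., 193.]), array([130., 196.])]
13.825
```

```bash
python3 -m crank '[0,0,0.5,0.001,0.0007,-0.02,0.0385,0,0,0,0.001,0.0008,-0.02,0.0385,0,0,0,0,0,-0.01,0.0385,0,0,0,0,0,0,0.0385,0,0,0,0,0,0,0.0385]'
python3 look.py w6.png egg_brown_center:.075 egg_white_center:.075
python3 - <<'E'
from h import *
np.set_printoptions(precision=4,suppress=True)
cs=[];at=[]
for n in("side","top","wrist"):
    capture(n); cs.append(calibration(n)); o=outline_of("egg_brown",n); 
    if o:
        ys,xs=np.nonzero(o[0]["region"]);print(n,round(o[0]["score"],2),ys.min(),ys.max(),xs.min(),xs.max(),"pred eq",[np.round(proj(cs[-1],(.632+a,.147+b,.075+h)),0) for a,b,h in((0,0,0),(0,.022,0),(0,-.022,0),(0,0,.033))])
E
```

```text
time: 14.45
eef_pos: [0.5334, 0.1592, 0.127]
tool_rot: [-3.137, 0.162, -0.002]
wrist_force: [0.3, -0.4, -0.3]
gripper_width: 0.0386
gripper_force: 5.8
14.45 [0.5334 0.1592 0.127 ] toolx deg -5.894266471175154 z [ 0.001   0.0004 -1.    ] 0.038583921215109576 5.76280765235424 [ 0.3119 -0.4317 -0.3405] [-0.1374  0.4297 -0.3325  1.9186  0.1869  0.8219 -2.2432]
egg_brown_center [ 49.9 313.9] 0.86 [0.6326 0.1486 0.075 ]
egg_white_center [ 55.1 581.4] 0.63 [0.6158 0.0091 0.075 ]
side 0.65 240 261 205 227 pred eq [array([250., 216.]), array([255., 209.]), array([244., 222.]), array([234., 215.])]
top 0.66 141 160 182 202 pred eq [array([152., 193.]), array([152., 183.]), array([152., 203.]), array([147., 188.])]
wrist 0.73 0 94 274 359 pred eq [array([ 50., 317.]), array([ 54., 275.]), array([ 45., 359.]), array([ 39., 317.])]
```

```bash
python3 -m crank '[0,0,0,-0.0008,-0.0017,0,0.0385,0,0,0,0,0,-0.01,0.0385,0,0,0,0,0,-0.012,0.0385,0,0,0,0,0,-0.012,0.0385,0,0,0,0,0,-0.012,0.0385,0,0,0,0,0,-0.0095,0.0385,0,0,0,0,0,0,0.0385,0,0,0,0,0,0,0.0385]'
python3 look.py w7.png egg_brown_center:.075 egg_white_center:.075
python3 - <<'E'
from h import *
im={n:capture(n) for n in("side","top")}
a=np.hstack([cv2.resize(im["side"][170:300,150:290],None,fx=2.7,fy=2.7,interpolation=cv2.INTER_CUBIC),cv2.resize(im["top"][100:230,130:270],None,fx=2.7,fy=2.7,interpolation=cv2.INTER_CUBIC)])
save("s7.png",a);print(a.shape)
E
```

```text
time: 15.9
eef_pos: [0.5323, 0.1575, 0.071]
tool_rot: [-3.137, 0.161, -0.001]
wrist_force: [0.5, 0.1, -1.2]
gripper_width: 0.0385
gripper_force: 5.8
15.9 [0.5323 0.1575 0.071 ] toolx deg -5.88105115613141 z [ 0.0005  0.0002 -1.    ] 0.038543131533054165 5.761612504720688 [ 0.5039  0.1426 -1.23  ] [-0.1565  0.5077 -0.3091  1.9557  0.2286  0.7111 -2.2765]
egg_brown_center [ 28.6 312.2] 0.68 [0.6318 0.1475 0.075 ]
(351, 756, 3)
```

View pics/s7.png

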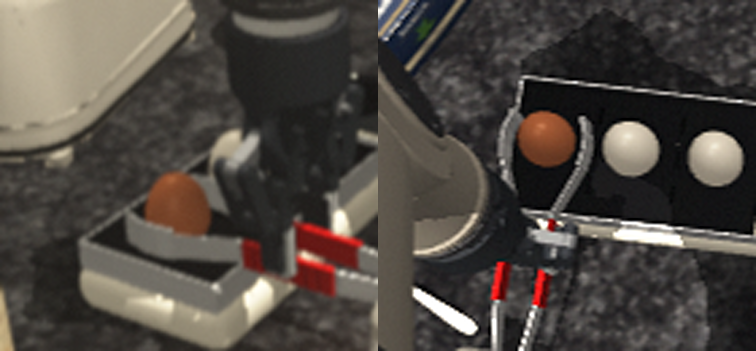

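The left crop (side) shows the jaws around the brown egg at mid height. The right crop (top) shows the egg at (546,138) between the jaws at (507,140) and (583,140), with the white eggs clear at (630,148) and (715,157). I'm closing gradually.

```bash
python3 -m crank '[0,0,0,0,0,0,0.0365,0,0,0,0,0,0,0.0345,0,0,0,0,0,0,0.0325,0,0,0,0,0,0,0.031,0,0,0,0,0,0,0.0295,0,0,0,0,0,0,0.0295,0,0,0,0,0,0,0.0295]';python3 -m crank '[0,0,0,0,0,0,0.0285,0,0,0,0,0,0,0.0275,0,0,0,0,0,0,0.0275,0,0,0,0,0,0,0.0275]'
```

```text
time: 17.02
eef_pos: [0.5321, 0.1573, 0.0708]
tool_rot: [3.137, -0.161, -0.0]
wrist_force: [0.2, -0.6, -1.1]
gripper_width: 0.0296
gripper_force: 8.1
time: 17.52
eef_pos: [0.5321, 0.1574, 0.0708]
tool_rot: [-3.137, 0.161, -0.0]
wrist_force: [0.8, 1.1, -1.0]
gripper_width: 0.0281
gripper_force: 26.1
```

The squeeze is 26 N, so the egg is clamped at roughly 9 N. Lifting.

```bash
python3 -m crank '[0,0,0,0,0,0.004,0.0275,0,0,0,0,0,0.006,0.0275,0,0,0,0,0,0.01,0.0275,0,0,0,0,0,0.015,0.0275,0,0,0,0,0,0.015,0.0275,0,0,0,0,0,0.015,0.0275,0,0,0,0,0,0.015,0.0275,0,0,0,0,0,0.012,0.0275,0,0,0,0,0,0.006,0.0275,0,0,0,0,0,0.002,0.0275,0,0,0,0,0,0,0.0275,0,0,0,0,0,0,0.0275]'
python3 - <<'E'
from h import *
im={n:capture(n) for n in("side","top")};cs=[calibration(n) for n in im]
for l in("egg_brown_center","egg_white_center","dial_grip"):
    r=[place_of(l,n) for n in im];print(l,[[(np.round(d["at"]),round(d["score"],2)) for d in x[:3]] for x in r])
    if all(r): print(*tri(cs,[x[0]["at"] for x in r]))
a=np.hstack([cv2.resize(im["side"][150:290,150:310],None,fx=2.4,fy=2.4,interpolation=cv2.INTER_CUBIC),cv2.resize(im["top"][100:240,160:320],None,fx=2.4,fy=2.4,interpolation=cv2.INTER_CUBIC)])
save("s8.png",a);print(a.shape,manip.observe()["time"])
E
```

```text
time: 19.02
eef_pos: [0.5318, 0.1572, 0.1703]
tool_rot: [3.137, -0.161, -0.001]
wrist_force: [0.5, -0.3, -1.9]
gripper_width: 0.028
gripper_force: 26.2
egg_brown_center [[(array([201., 216.]), 0.79)], [(array([137., 178.]), 0.62)]]
[0.62734359 0.1447022  0.17639527] [array([-0.7, -1.6]), array([1.4, 0.6])]
egg_white_center [[(array([222., 256.]), 0.39)], [(array([158., 253.]), 0.88), (array([138., 181.]), 0.54)]]
[0.6204187  0.01370238 0.06896637] [array([0. , 0.1]), array([-0.1, -0. ])]
dial_grip [[(array([202., 283.]), 0.83)], [(array([164., 294.]), 0.9)]]
[ 0.60224931 -0.0785689   0.07766761] [array([-0.2, -0.6]), array([0.6, 0.2])]
(336, 768, 3) 19.425
```

View pics/s8.png

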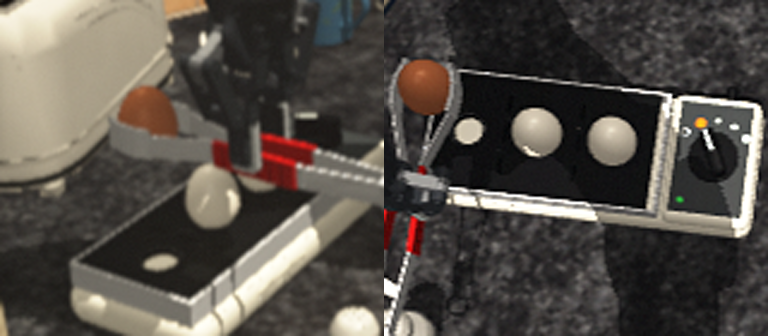

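The brown egg is clamped in the jaws, its centre at about 0.175 m and its lower end about 9 cm above the rim. Both white eggs are seated, the brown egg's seat is empty, and the dial points at orange. Handing in.

```bash
python3 -c "
from bench import manip
print(manip.sign_off())"
```

```text
the job is handed in; nothing more can be done
None
```

I turned the dial to keep-warm and lifted the brown egg out with the tongs; it is held about 9 cm above the cooker, both white eggs are still seated, and the job is handed in at about 19 s.

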